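Fit the clamping bar of the orbital shaker

TASK

Get the shaker ready to run: first slide both specimen jars on its platform back until they stand against the rear bar, upright. Then take the long bar from the stand and feed it, tapered end first, straight through the guide bush on the left rail, past the front of the jars and through the bush on the far rail, until its knob is fully home. Finally swing the clamping lever on top of the bush fully over, from pointing to the front to pointing out over the knob, and leave the spare bar and everything else on the bench undisturbed.

Things in the scene. Friction and masses are not known exactly. Their poses are not given: they have to be found in the camera images.
- shaker: Compact cream orbital shaker, fixed; origin on the bench under its platform's centre. x runs from its front control console (56 mm high at most, reaching to x -170) to its rear, y to its left (the loading side), z up. Turned up to 0.2 rad. Two aluminium rails along x (y +-105, 18 wide, tops 15 above the platform) carry the bar bushes. All shaker points below share these axes.
- platform (a point): Centre of the top of the matted platform (215 along x, 226 along y), 100 mm above the bench; open at front and rear. The fixed rear bar (14 dia, along y, axis 36 above the platform) lies at x +70: a jar touching it has its centre at x +32. The front bar's line is at x -14. The gripper can come down in front of the jars.
- bush_in (a point): Centre of the mouth of the loading guide bush on the left rail, at x -14, y +155, 36 above the platform centre. A level tube along y, a smooth plain bearing: 16.5 mm bore, 24 outside, from this mouth 80 mm in -y direction; its first 10 mm are flared, to 30 bore (37 outside) at the mouth. To its +y side only low things stand.
- bush_out (a point): Centre of the flared mouth of the far bush on the right rail, in line with the first and 243 mm beyond its mouth in -y. Same bore, its first 16 mm flared to 30; 30 mm from mouth to its open far end. The bar has 1.2 mm play all round, so left alone in the first bush it droops up to 8 mm here; when pushed on, the flare lifts it in.
- bar_mid (a point): Balance point of the long bar, on its axis, to grip: straight steel bar of 14 mm dia, 161 mm from here to the tapered tip, 127 to the black knob (30 dia, 25 long, flat end). 0.2 to 0.3 kg. y runs from tip to knob; it may roll about y. At the start it lies level, 35 mm above the bench, in a grey stand, tip towards the shaker (-y); lifts straight out.
- bar_tip (a point): Tip of the long bar, on its axis; the last 16 mm taper from 14 to 7 mm dia. Axes as bar_mid. With the bar home it stands out 15 mm past the far end of the far bush.
- bar_shoulder (a point): Inner flat face of the long bar's knob, on the axis, 288 mm from the tip; home, it meets bush_in. The knob's flat end face, to push on, is 25 mm farther along +y (along the bar away from the tip). Axes as bar_mid.
- stand: Fixed grey bar stand, origin under its centre on the bench: base plate 170 (x) x 132 (y) x 6 mm with two notched cheeks, 42 high and 10 thick, at y +-58. The notches, their floor 28 above the bench, are 17 wide at x +-40: one pair holds the long bar, the other the short spare, along y. Between the cheeks the bars are free for the fingers.
- clamp_pivot (a point): On the vertical axis of the black clamping lever, on top of the loading bush (50 mm in from its mouth), 31 mm above the bar's axis, at the height of the lever's arm.
- clamp_tip (a point): Middle of the lever's end, an upright 16 mm dia, 18 mm tall grip 62 mm from the pivot at the same height. The arm between is 12 wide and 13 tall, its underside 24 mm above the bar's axis (so 9 above the knob).
- clamp (a joint): Turn of the clamping lever about the vertical (rad): 0 open, pointing to the front (shaker's -x); 1.57 clamped, at its stop, pointing outward over the bar's knob (shaker's +y); clockwise seen from above. Starts at 0 to 0.25, stays where left, takes 0.1 N m: push its end sideways with a finger.
- jar_a_mid (a point): Centre of a white specimen jar with grey lid, 62 mm dia, 54 high, about 0.11 kg, loose on the platform's left half; starts 46 to 82 mm in front of its place against the rear bar. The centre is 27 above its foot. Pushed at or below half height it slides without tipping.
- jar_b_mid (a point): Centre of the other, equal jar, on the platform's right half, 70 to 88 mm to the right of the first.
- spare_mid (a point): Middle of the short spare bar in the stand's other notches, 80 mm from the long bar (which side varies): same 14 mm bar and knob but only 160 mm from tip to knob. Not wanted.
- jar_c_mid (a point): Centre of a third jar of the same kind on the bench, right of the robot; leave it.
- tip_box_mid (a point): Pipette tip box, 88 x 125 x 62 mm, centre; leave it.
- tube_rack_mid (a point): Low white tube rack, 70 x 200 x 58 mm, centre; leave it.
- cryobox_mid (a point): Card freezer box, 135 x 135 x 52 mm, centre; leave it.
- timer_mid (a point): Flat white timer, 60 x 70 x 18 mm, on the bench to the right; leave it.
There are look-alikes about, which are no part of the job. What is shaped like the part that bears jar_b_mid but red is not meant. What is shaped like the part that bears jar_a_mid but blue is not meant.

How it is judged:
By the outcome, as a careful person would: the job done as asked, in the order asked, and still so for the second after the job is handed in, with the robot touching nothing.
It also fails if it takes over 72 s, if anything falls off the work surface, if the arm or the gripper's body presses on something with over 40 N, if the wrist force passes 120 N, or if a joint passes its speed limit or range.

ROBOT

A 7-joint arm with a two-finger parallel gripper is mounted at the origin on the work surface. World frame = base frame: x ahead of the robot, y to its left, z up, the work surface at z = 0. Lengths are in m, angles in rad, forces in N, time in s.
With the tool pointing down it reaches from about 0.425 to 0.875 m from the base axis. Payload 4.7 kg.
Tool frame: the origin (TCP) lies on the mounting face of the last link; the fingertips stand 182 mm ahead of it and the grasp point (between the pads) lies 164 mm ahead of it (ctrl.finger_overhang is the distance from the TCP to the fingertips, in m); z points along the fingers, y is the line along which they close (so a half turn about z gives the same grasp; the last joint's range is limited). The gripper opens to 87 mm and grips with 3 to 60 N. Pads are 19 mm wide; open, the fingers measure 117 mm over their backs; the gripper's body (75 mm by 190 mm) begins 51 mm behind the grasp point.
Start: joints at [-1.259, 0.321, -0.07, 1.45, 0.023, 1.371, -0.057], TCP at [0.191, 0.621, 0.405] pointing down, gripper open.
Joint ranges: [-2.86, 2.86], [-0.3, 2.09], [-1.38, 1.24], [0.06, 2.45], [-1.56, 4.7], [0.09, 2.05], [-2.69, 2.69]. Speed limits (rad/s): [2.57, 2.57, 3.14, 3.14, 3.14, 3.14, 3.14].

INTERFACE

Orientations are given as a rotation vector (axis times angle).
In Python, from bench import ctrl gives the robot as it stands.
- The arm moves only by the shell command python3 -m jog 'ROWS' [FORCE]. ROWS is a JSON object of lists of equal length, an entry for each row: "translation": the shift along the tool's x, y, z as a fraction of full scale, a list of three; "yaw": the turn about the tool's z as a fraction of full scale; "jaw": the closure, from 0 (fully open) to 1 (shut). In form: {"translation": [[dx, dy, dz], ...], "yaw": [yaw, ...], "jaw": [jaw, ...]}. A call has 1 to 8 rows; each row is the pose to reach, as a shift and turn from the pose commanded when the call began, along the tool's axes at that moment, turning the shorter way round; what a row does not reach only later rows make up. Full scale, the value 1, is 0.2 m for a shift and 180 degrees for a turn. A row lasts 1/8 s, in which the tool goes at most 62.5 mm and 10.7 degrees, less where a joint would pass 70% of its speed; a pose out of reach is approached as far as the arm can. A call with a number of a shift or a turn outside -1 to 1 is refused whole. A call with a gripper value outside its range is refused whole. The fingers move at their own pace and stop on an object; FORCE is the grip in N (left out, the last holds). Time passes only in rows, so rows that repeat a pose let the fingers close. It gives the time, the measured TCP pose, the force, the opening and the grip force at its end, in the units of the state.
- ctrl.get_state(): the state, without advancing time (a new reading comes with each control period).
- ctrl.get_image(name): name is "scene" or "top"; returns a dict with "pixels" (420x560x3 uint8, blue, green, red), "fx", "fy", "cx", "cy" (pixels), "R" (3x3) and "t" (3): a world point X has camera coordinates R X + t. Camera axes: x right, y down, z forward; pixel columns grow to the right and rows downward; lengths in m; the calibration is good to about 2 mm. A picture is of the moment at which its call begins. There is no depth.
- ctrl.close_job(): hands the job in; it is judged then, once.
Trained networks look in a picture, given as the dict that the camera call returned (one of the last four; its "shot" number tells which), for a name from the list of things; names that differ only in an ending like _2 or _b are one class to them, and where a whole thing is asked for, a point or a joint stands for the part that bears it (a point fixed in the world has none). Each returns a list of dicts, best first, with "p" (0 to 1); they miss things now and then, are a little off and sometimes report something else, mostly with a low value. They report only what shows in the picture. A call takes as long as a camera call. They do not tell look-alikes from the thing itself.
- ctrl.silhouettes(label, picture): "region" (420x560 bool, what is visible of it) and "at" ([column, row] in pixels, amid what is visible of it).
The state is a dict: "time": time; "joint_positions": joint angles; "qd": joint speeds; "joint_torque": joint torques, N m; "position": TCP position; "tool_rot": TCP orientation; "ft_force": force on the tool from outside, world axes, zero at the start; "torque": the same for the moment, N m; "grip_width": opening from 0.0 (shut) to 1.0 (fully open); "grip_force": force on a finger pad.
Only numpy, scipy, OpenCV 4.12 (cv2) and the standard library are available. Lean on these libraries where they do the work, as an engineer would, in place of code of your own. Each camera call takes 0.05 s, during which the arm holds its last target. There are 200 camera calls.

## Working session

There is one attempt and no reset: what is moved stays moved. The work goes in short steps, Python scripts to look and compute and a shell command to move; the robot and the scene stay as the last step left them, time stands still between calls to the robot, and variables do not carry over. Pictures are saved under pics/ and viewed, at most 10 in all, crops included, and the job is handed in when it is done.

```bash
mkdir -p pics; ls; cat > h.py <<'E'
import numpy as np, cv2
from bench import ctrl
from scipy.spatial.transform import Rotation as Ro
def ray(im,uv):
    R=np.array(im["R"]);t=np.array(im["t"]).ravel()
    d=R.T@np.array([(uv[0]-im["cx"])/im["fx"],(uv[1]-im["cy"])/im["fy"],1.])
    return -R.T@t,d/np.linalg.norm(d)
def onz(im,uv,z):
    c,d=ray(im,uv);return c+d*(z-c[2])/d[2]
def proj(im,X):
    p=np.array(im["R"])@np.array(X)+np.array(im["t"]).ravel()
    return np.array([im["fx"]*p[0]/p[2]+im["cx"],im["fy"]*p[1]/p[2]+im["cy"]])
def tri(i1,u1,i2,u2):
    (a,d),(b,e)=ray(i1,u1),ray(i2,u2)
    s=np.linalg.lstsq(np.c_[d,-e],b-a,rcond=None)[0]
    p,q=a+s[0]*d,b+s[1]*e
    return (p+q)/2,np.linalg.norm(p-q)
def R(): 
    s=ctrl.get_state();return s,Ro.from_rotvec(s["tool_rot"]).as_matrix(),np.array(s["position"])
E
python3 - <<'E'
from h import *
np.set_printoptions(precision=3,suppress=True)
s,Rm,p=R();print(s["time"],p,Rm,s["grip_width"])
for n in("scene","top"):
    im=ctrl.get_image(n);cv2.imwrite(f"pics/{n}0.png",im["pixels"]);print(n,im["fx"],-np.array(im["R"]).T@np.array(im["t"]).ravel(),np.array(im["R"])[2])
    for l in("shaker","platform","bar_mid","stand","clamp","jar_a_mid","jar_b_mid","spare_mid"):
        for d in ctrl.silhouettes(l,im)[:4]:
            m=d["region"];ys,xs=np.where(m)
            print(l,round(d["p"],2),d["at"],m.sum(),(xs.min(),ys.min(),xs.max(),ys.max()),im["pixels"][m].mean(0).round())
E
```

```text
pics
0.0 [0.191 0.621 0.404] [[-0.956  0.293 -0.   ]
 [ 0.293  0.956 -0.002]
 [-0.    -0.002 -1.   ]] 1.0012010982829262
scene 438.99371557815056 [1.682 0.47  0.908] [-0.779 -0.343 -0.524]
shaker 0.63 [239.2, 229.4] 4541 (np.int64(188), np.int64(196), np.int64(292), np.int64(267)) [74. 82. 86.]
shaker 0.36 [388.3, 302.7] 2096 (np.int64(349), np.int64(278), np.int64(424), np.int64(331)) [139. 148. 154.]
platform 0.94 [238.6, 230.6] 4540 (np.int64(187), np.int64(194), np.int64(291), np.int64(266)) [74. 83. 87.]
bar_mid 0.76 [385.1, 249.5] 409 (np.int64(336), np.int64(240), np.int64(429), np.int64(252)) [121. 129. 130.]
stand 0.73 [383.9, 259.7] 1287 (np.int64(361), np.int64(237), np.int64(407), np.int64(278)) [75. 77. 80.]
stand 0.69 [277.4, 199.4] 114 (np.int64(271), np.int64(195), np.int64(285), np.int64(210)) [22. 27. 35.]
stand 0.53 [154.4, 211.2] 1207 (np.int64(129), np.int64(194), np.int64(179), np.int64(227)) [141. 157. 164.]
clamp 0.39 [275.7, 202.1] 116 (np.int64(271), np.int64(195), np.int64(285), np.int64(210)) [22. 29. 38.]
jar_a_mid 0.89 [308.5, 215.5] 289 (np.int64(299), 
[... 1839 characters left out ...]
 np.int64(274)) [159.  76.  48.]
jar_a_mid 0.78 [303.1, 202.8] 353 (np.int64(291), np.int64(192), np.int64(312), np.int64(213)) [100.  99. 105.]
jar_b_mid 0.96 [325.9, 197.0] 425 (np.int64(316), np.int64(187), np.int64(339), np.int64(209)) [91. 90. 96.]
jar_b_mid 0.75 [373.2, 222.4] 375 (np.int64(363), np.int64(214), np.int64(385), np.int64(234)) [ 30.  35. 145.]
spare_mid 0.71 [426.5, 200.7] 1875 (np.int64(403), np.int64(179), np.int64(451), np.int64(222)) [167. 162. 164.]
spare_mid 0.69 [152.5, 223.5] 278 (np.int64(131), np.int64(209), np.int64(186), np.int64(230)) [ 92.  97. 102.]
spare_mid 0.53 [167.0, 229.8] 1738 (np.int64(140), np.int64(199), np.int64(193), np.int64(260)) [86. 86. 93.]
```

```bash
python3 - <<'E'
import cv2
a=cv2.imread("pics/top0.png")[140:290,100:460];cv2.imwrite("pics/top0c.png",cv2.resize(a,None,fx=2.2,fy=2.2,interpolation=cv2.INTER_CUBIC))
a=cv2.imread("pics/scene0.png")[170:320,160:460];cv2.imwrite("pics/scene0c.png",cv2.resize(a,None,fx=2.6,fy=2.6,interpolation=cv2.INTER_CUBIC))
E
```

```text
(no output)
```

View pics/top0c.png

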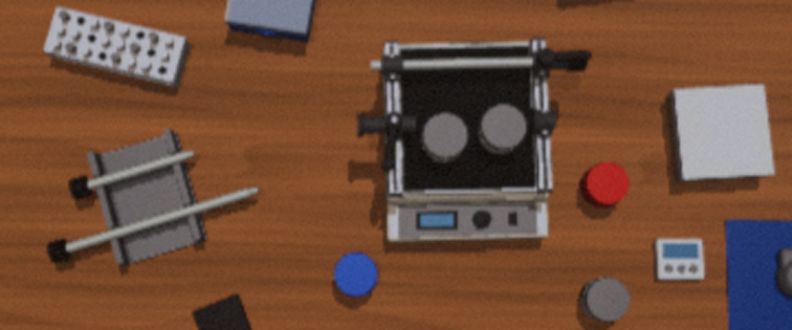

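View pics/scene0c.png

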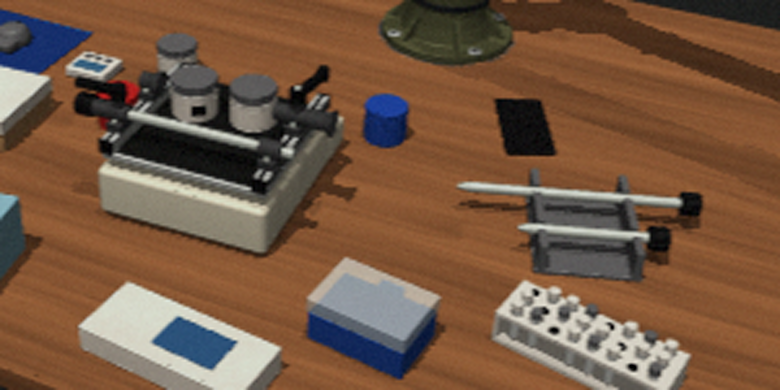

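The top view shows the stand with the long bar (knob at about px 126,253, tip at 217,226), the spare bar behind it and the lever pointing to the front at (276,215). The two white jars are at (302,202) and (328,198). The blue and red jars stand on the bench. Next I zoom in on the shaker.

```bash
python3 - <<'E'
import cv2
a=cv2.imread("pics/top0.png")[153:253,255:375];cv2.imwrite("pics/top0z.png",cv2.resize(a,None,fx=6,fy=6,interpolation=cv2.INTER_CUBIC))
a=cv2.imread("pics/scene0.png")[190:275,180:300];cv2.imwrite("pics/scene0z.png",cv2.resize(a,None,fx=6,fy=6,interpolation=cv2.INTER_CUBIC))
E
```

```text
(no output)
```

View pics/top0z.png

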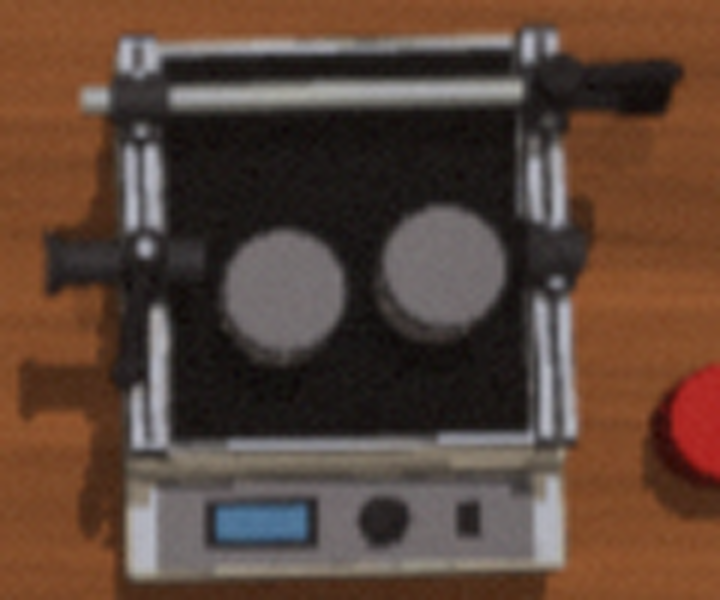

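View pics/scene0z.png

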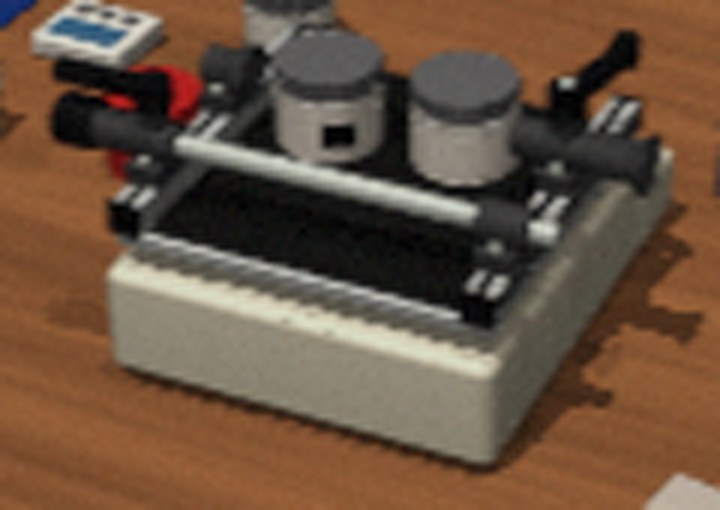

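The top zoom shows the bush mouth at zoom (47,262), the lever pivot at (145,248) with its tip at (128,372), and the jar lids at (284,291) and (444,266). The rear bar runs from (95,100) to (520,90). In the scene zoom the rear bar runs from (178,143) to (550,232) and the bush mouth is at (650,165). I'll fit the shaker pose from these.

```bash
cat > fit.py <<'E'
from h import *
from scipy.optimize import least_squares
np.set_printoptions(precision=4,suppress=True)
T=ctrl.get_image("top");S=ctrl.get_image("scene")
t=lambda x,y:np.array([255+(x+.5)/6-.5,153+(y+.5)/6-.5])
s=lambda x,y:np.array([180+(x+.5)/6-.5,190+(y+.5)/6-.5])
# point obs: shaker pt(mm), im, px
P=[((-14,155,136),T,t(47,262)),((-14,105,176),T,t(145,246)),((-14,155,136),S,s(652,165)),
((107.5,105,115),T,t(138,38)),((107.5,-105,115),T,t(538,30)),((-107.5,105,115),T,t(150,450)),((-107.5,-105,115),T,t(556,442))]
# line obs: rear bar axis
L=[(T,t(180,97.5)),(T,t(515,90)),(S,s(185,146)),(S,s(465,212)),]
def W(v,q): 
    c,n=np.cos(v[2]),np.sin(v[2]);q=np.array(q)/1e3
    return np.array([v[0]+c*q[0]-n*q[1],v[1]+n*q[0]+c*q[1],q[2]])
def f(v):
    r=[]
    for q,im,u in P:r+=list(proj(im,W(v,q))-u)
    for im,u in L:
        a,b=proj(im,W(v,(70,100,136))),proj(im,W(v,(70,-100,136)));d=(b-a)/np.linalg.norm(b-a)
        r.append(2*(d[0]*(u-a)[1]-d[1]*(u-a)[0]))
    return np.array(r)
o=least_squares(f,[.57,-.09,0],loss="soft_l1");print("shaker",o.x);print(f(o.x).round(1))
v=o.x
print("tip px residual in lever:",onz(T,t(128,372),.167)-W(v,(-14,105,167)))
for n,u,w in(("a",t(284,291),s(465,86)),("b",t(444,266),s(330,66))):
    X=onz(T,u,.154);Y=onz(S,w,.154);c,n2=np.cos(v[2]),np.sin(v[2])
    loc=[(np.array([[c,n2],[-n2,c]])@(Z[:2]-v[:2]))for Z in(X,Y)]
    print(n,X,Y,tri(T,u,S,w),loc)
# bar: manual and tri
ct=lambda x,y:np.array([100+(x+.5)/2.2-.5,140+(y+.5)/2.2-.5]);cs=lambda x,y:np.array([160+(x+.5)/2.6-.5,170+(y+.5)/2.6-.5])
a,e=tri(T,ct(257,190),S,cs(459,186));b,e2=tri(T,ct(58,250),S,cs(690,204))
print("bar tip",a,e,"knob",b,e2,np.linalg.norm(a-b),np.arctan2(*(a-b)[[0,1]]*[1,-1]))
for nm in("bar_mid",):
    for im in(T,S):
        for d in ctrl.silhouettes(nm,im)[:1]:
            ys,xs=np.where(d["region"]);vx,vy,x0,y0=cv2.fitLine(np.c_[xs,ys].astype(np.float32),cv2.DIST_HUBER,0,.01,.01).ravel()
            q=[onz(im,(x0+k*vx,y0+k*vy),.035) for k in(-35,0,35)];print(q,np.arctan2(-(q[2]-q[0])[0],(q[2]-q[0])[1]))
E
python3 fit.py
```

```text
shaker [ 0.5733 -0.1331  0.0439]
[-0.3  0.1  0.   0.1 -0.1 -0.1 -0.1 -0.1  0.2 -0.2 -0.3 -0.4  0.5 -0.7
 -0.  -0.  -1.  -0.1]
tip px residual in lever: [-0.0614  0.0072  0.    ]
a [ 0.5374 -0.0989  0.154 ] [ 0.5506 -0.0936  0.154 ] (array([ 0.5387, -0.0995,  0.1461]), np.float64(4.2368421658883575e-05)) [array([-0.0344,  0.0357]), array([-0.021 ,  0.0405])]
b [ 0.5518 -0.179   0.154 ] [ 0.565  -0.1714  0.154 ] (array([ 0.5528, -0.1793,  0.1457]), np.float64(0.0016023623008845757)) [array([-0.0235, -0.0449]), array([-0.01  , -0.0379])]
bar tip [0.4693 0.1691 0.0319] 0.0005995681526222749 knob [0.376  0.4534 0.0338] 0.0014030425061742763 0.29920425040153503 0.3171560265921736
[array([0.3781, 0.4396, 0.035 ]), array([0.4132, 0.3348, 0.035 ]), array([0.4487, 0.2292, 0.035 ])] -2.817753599395984
[array([0.4555, 0.2246, 0.035 ]), array([0.4176, 0.3358, 0.035 ]), array([0.3802, 0.4457, 0.035 ])] 0.32825313488051744
```

```bash
cat >> h.py <<'E'
V=np.array([0.5733,-0.1331,0.0439])
def sh(x,y,z):
    c,n=np.cos(V[2]),np.sin(V[2]);return np.array([V[0]+(c*x-n*y)/1e3,V[1]+(n*x+c*y)/1e3,z/1e3])
def plan(tip,ang=None):
    "tip: wanted fingertip centre (m, world); ang: wanted tool-y heading (rad), modulo pi"
    s,Rm,p=R();cur=p+Rm[:,2]*.182;d=Rm.T@(np.array(tip)-cur)
    h=np.arctan2(Rm[1,1],Rm[0,1]);y=0 if ang is None else -((ang-h+np.pi/2)%np.pi-np.pi/2)/np.pi
    print("t",round(s["time"],2),"tip",cur.round(4),"head",round(h,3),"shift",(d/.2).round(3),"yaw",round(y,3),"F",np.round(s["ft_force"],1),"w",round(s["grip_width"]*87,1),"gf",round(s["grip_force"],1),"q",np.round(s["joint_positions"],2))
E
python3 -m jog '{"translation":[[-0.3,-0.2,0],[-0.6,-0.4,0],[-0.9,-0.6,0],[-1,-0.6,0],[-1,-0.6,0]],"yaw":[-0.05,-0.1,-0.108,-0.108,-0.108],"jaw":[0.24,0.24,0.24,0.24,0.24]}' 20
python3 -c "
from h import *
plan(sh(-95,-4.5,220),V[2]+np.pi/2)"
```

```text
time: 1.72
position: [0.3509, 0.4444, 0.4052]
tool_rot: [-0.052, 3.139, -0.001]
ft_force: [-0.1, -0.7, 0.5]
grip_width: 0.76
grip_force: 0.0
t 1.73 tip [0.3513 0.4443 0.2232] head 1.604 shift [-0.54  -2.95   0.019] yaw -0.004 F [-0.1 -0.7  0.5] w 66.1 gf 0.0 q [-0.97  0.14  0.02  1.67 -0.    1.33  0.66]
```

```bash
python3 -m jog '{"translation":[[-0.15,-0.28,0],[-0.3,-0.55,0],[-0.45,-0.85,0],[-0.54,-1,0]],"yaw":[-0.004,-0.004,-0.004,-0.004],"jaw":[0.24,0.24,0.24,0.24]}' >/dev/null
python3 -m jog '{"translation":[[0,-0.3,0],[0,-0.6,0],[0,-0.9,0],[0,-1,0]],"yaw":[0,0,0,0],"jaw":[0.24,0.24,0.24,0.24]}' >/dev/null
python3 -m jog '{"translation":[[0,-0.3,0],[0,-0.6,0],[0,-0.9,0],[0,-0.95,0],[0,-0.95,0]],"yaw":[0,0,0,0,0],"jaw":[0.24,0.24,0.24,0.24,0.24]}'
python3 -c "
from h import *
plan(sh(-95,-4.5,115),V[2]+np.pi/2)"
```

```text
time: 3.35
position: [0.4843, -0.1361, 0.4048]
tool_rot: [-0.085, 3.14, 0.001]
ft_force: [0.5, 1.0, -0.9]
grip_width: 0.76
grip_force: 0.0
t 3.35 tip [ 0.4843 -0.136   0.2228] head 1.625 shift [ 0.03  -0.028  0.539] yaw 0.003 F [ 0.5  1.  -0.9] w 66.1 gf 0.0 q [-0.37 -0.01  0.59  1.83  0.    1.32  1.85]
```

```bash
python3 -m jog '{"translation":[[0.03,-0.028,0.2],[0.03,-0.028,0.4],[0.03,-0.028,0.5],[0.03,-0.028,0.539],[0.03,-0.028,0.539]],"yaw":[0.003,0.003,0.003,0.003,0.003],"jaw":[0.24,0.24,0.24,0.24,0.24]}'
python3 -m jog '{"translation":[[-0.04,0,0],[-0.075,0,0],[-0.105,0,0],[-0.135,0,0],[-0.165,0,0],[-0.195,0,0],[-0.225,0,0],[-0.255,0,0]],"yaw":[0,0,0,0,0,0,0,0],"jaw":[0.24,0.24,0.24,0.24,0.24,0.24,0.24,0.24]}'
python3 - <<'E'
from h import *
plan(sh(-8.5,-4.5,115),V[2]+np.pi/2)
a=ctrl.get_image("top")["pixels"][153:253,255:375];cv2.imwrite("pics/p1.png",cv2.resize(a,None,fx=4,fy=4,interpolation=cv2.INTER_CUBIC))
E
```

```text
time: 3.98
position: [0.4787, -0.1413, 0.297]
tool_rot: [0.074, -3.14, -0.001]
ft_force: [0.1, 0.3, 1.2]
grip_width: 0.763
grip_force: 0.0
time: 4.97
position: [0.5296, -0.1404, 0.2969]
tool_rot: [0.07, -3.141, -0.0]
ft_force: [-1.9, 0.3, 1.1]
grip_width: 0.76
grip_force: 0.9
t 4.97 tip [ 0.5296 -0.1404  0.1149] head 1.615 shift [-0.177  0.004 -0.001] yaw 0.0 F [-1.9  0.3  1.1] w 66.1 gf 0.9 q [-0.33  0.21  0.6   1.86 -0.13  1.12  1.94]
```

View pics/p1.png

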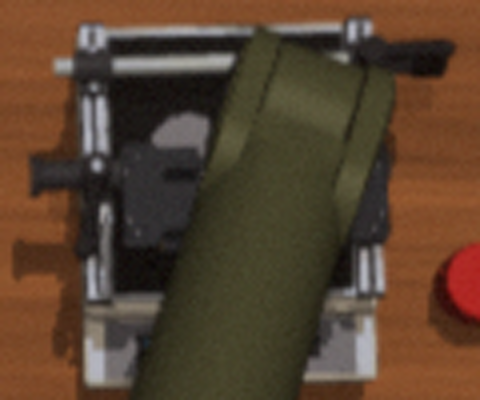

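The picture shows the arm over the platform, with jar a's lid at zoom (180,130) moving back ahead of the finger. I keep pushing up to the rear bar.

```bash
python3 -m jog '{"translation":[[-0.03,0,0],[-0.06,0,0],[-0.09,0,0],[-0.115,0,0],[-0.135,0,0],[-0.15,0,0],[-0.16,0,0],[-0.17,0,0]],"yaw":[0,0,0,0,0,0,0,0],"jaw":[0.24,0.24,0.24,0.24,0.24,0.24,0.24,0.24]}'
python3 -m jog '{"translation":[[-0.005,0,0],[-0.01,0,0],[-0.015,0,0]],"yaw":[0,0,0],"jaw":[0.24,0.24,0.24]}'
python3 - <<'E'
from h import *
plan(sh(-8.5,-4.5,115),V[2]+np.pi/2)
E
```

```text
time: 6.02
position: [0.5633, -0.1389, 0.2969]
tool_rot: [-0.07, 3.141, 0.0]
ft_force: [-0.3, 0.4, -0.8]
grip_width: 0.764
grip_force: 0.4
time: 6.4
position: [0.5653, -0.139, 0.2969]
tool_rot: [0.07, -3.138, -0.001]
ft_force: [-8.0, 0.8, 3.8]
grip_width: 0.756
grip_force: 3.8
t 6.4 tip [ 0.5647 -0.1388  0.1149] head 1.615 shift [-0.002  0.004 -0.001] yaw 0.0 F [-8.   0.8  3.8] w 65.8 gf 3.8 q [-0.31  0.29  0.59  1.77 -0.17  1.14  1.95]
```

```bash
python3 -m jog '{"translation":[[-0.004,0,0],[-0.007,0,0]],"yaw":[0,0],"jaw":[0.24,0.24]}'
python3 -m jog '{"translation":[[0.02,0,0],[0.08,0,0],[0.12,0,0],[0.12,0,-0.25],[0.12,0,-0.5],[0.12,0.25,-0.5],[0.12,0.5,-0.5],[0.12,0.8,-0.5]],"yaw":[0,0,0,0,0,0,0,0],"jaw":[0.24,0.24,0.24,0.1,0.1,0.1,0.1,0.1]}'
python3 -m jog '{"translation":[[0,0.3,0],[0,0.6,0],[0.1,0.9,0],[0.1,1,0],[0.1,1,0]],"yaw":[0.05,0.1,0.15,0.2,0.25],"jaw":[0,0,0,0,0]}'
python3 - <<'E'
from h import *
T=ctrl.get_image("top");S=ctrl.get_image("scene")
for im,n in((T,"T"),(S,"S")):
  for l in("jar_a_mid","jar_b_mid"):
    for d in ctrl.silhouettes(l,im)[:5]:
        if d["p"]<.3:continue
        X=onz(im,d["at"],.127);c,k=np.cos(V[2]),np.sin(V[2]);print(n,l,round(d["p"],2),d["at"],d["region"].sum(),im["pixels"][d["region"]].mean(0).round(),(np.array([[c,k],[-k,c]])@(X[:2]-V[:2])).round(4))
a=np.vstack([cv2.resize(T["pixels"][153:233,255:375],None,fx=4,fy=4,interpolation=2),cv2.resize(S["pixels"][185:255,180:300],None,fx=4,fy=4,interpolation=2)]);cv2.imwrite("pics/p2.png",a)
plan([.416,.336,.2],.328)
E
```

```text
time: 6.65
position: [0.5658, -0.1391, 0.2969]
tool_rot: [0.069, -3.135, -0.002]
ft_force: [-11.1, 1.2, 6.9]
grip_width: 0.762
grip_force: 5.6
time: 7.65
position: [0.536, 0.0205, 0.3975]
tool_rot: [-0.067, 3.139, 0.001]
ft_force: [0.9, 0.5, 0.1]
grip_width: 0.898
grip_force: 0.0
time: 8.28
position: [0.5064, 0.2218, 0.3969]
tool_rot: [-1.137, -2.929, -0.001]
ft_force: [-0.4, -0.1, -0.8]
grip_width: 1.002
grip_force: 0.0
T jar_a_mid 0.78 [302.4, 182.7] 390 [ 98.  98. 104.] [0.0272 0.0304]
T jar_a_mid 0.71 [264.6, 262.8] 303 [156.  74.  46.] [-0.2146  0.1519]
T jar_b_mid 0.77 [325.5, 181.4] 404 [ 96.  96. 102.] [ 0.0296 -0.041 ]
T jar_b_mid 0.64 [375.0, 223.1] 304 [ 32.  36. 160.] [-0.103  -0.1863]
S jar_a_mid 0.74 [251.0, 213.6] 294 [84. 86. 89.] [0.0037 0.0293]
S jar_a_mid 0.64 [308.8, 217.4] 322 [106.  49.  29.] [-0.0528  0.214 ]
S jar_b_mid 0.56 [225.1, 207.6] 315 [83. 86. 88.] [ 0.0047 -0.0674]
S jar_b_mid 0.48 [155.0, 207.9] 1293 [140. 157. 165.] [ 0.103 -0.282]
t 8.57 tip [0.5078 0.2184 0.2151] head 0.831 shift [0.735 0.125 0.075] yaw 0.16 F [-0.7  0.1 -0. ] w 87.0 gf 0.0 q [-0.79  0.12  0.37  1.72 -0.04  1.31  0.42]
```

View pics/p2.png

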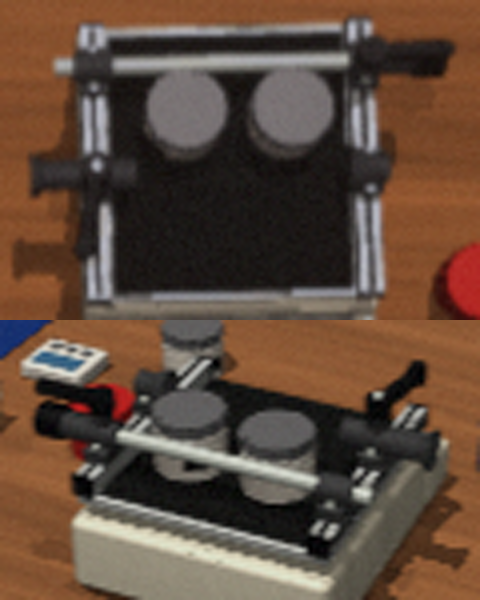

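Both jars now stand upright against the rear bar, with their lids at zoom (187,111) and (292,107). Next is the bar.

```bash
python3 -m jog '{"translation":[[0.25,0.04,0],[0.5,0.08,0.1],[0.72,0.1,0.3],[0.72,0.1,0.4]],"yaw":[0.05,0.1,0.15,0.16],"jaw":[0.42,0.42,0.42,0.42]}'
python3 - <<'E'
from h import *
plan([.419,.322,.017],.322)
T=ctrl.get_image("top")
for u in((187,111),(292,107)):
    X=onz(T,(255+u[0]/4-.4,153+u[1]/4-.4),.154);c,k=np.cos(V[2]),np.sin(V[2]);print((np.array([[c,k],[-k,c]])@(X[:2]-V[:2])).round(4))
E
```

```text
time: 9.07
position: [0.4114, 0.3336, 0.315]
tool_rot: [-1.821, -2.557, 0.003]
ft_force: [1.0, -0.9, 0.3]
grip_width: 0.637
grip_force: 0.0
t 9.07 tip [0.4109 0.3335 0.133 ] head 0.333 shift [-0.068  0.021  0.58 ] yaw 0.004 F [ 1.  -0.9  0.3] w 55.4 gf 0.0 q [-0.98  0.13  0.27  1.87 -0.04  1.15 -0.36]
[0.0291 0.0353]
[ 0.0304 -0.0442]
```

```bash
python3 -m jog '{"translation":[[-0.068,0.021,0.1],[-0.068,0.021,0.3],[-0.068,0.021,0.45],[-0.068,0.021,0.55],[-0.068,0.021,0.58],[-0.068,0.021,0.58]],"yaw":[0.004,0.004,0.004,0.004,0.004,0.004],"jaw":[0.42,0.42,0.42,0.42,0.42,0.42]}'
python3 -m jog '{"translation":[[0,0,0],[0,0,0],[0,0,0],[0,0,0],[0,0,0]],"yaw":[0,0,0,0,0],"jaw":[1,1,1,1,1]}' 30
python3 -c "
from h import *
plan([.419,.322,.2],V[2])"
```

```text
time: 9.88
position: [0.4238, 0.3192, 0.2015]
tool_rot: [1.846, 2.542, 0.001]
ft_force: [0.1, 0.5, 0.5]
grip_width: 0.586
grip_force: 0.0
time: 10.5
position: [0.423, 0.3194, 0.201]
tool_rot: [-1.845, -2.542, 0.0]
ft_force: [-1.0, 0.6, 1.2]
grip_width: 0.149
grip_force: 30.0
t 10.5 tip [0.423  0.3194 0.019 ] head 0.315 shift [ 0.018 -0.015 -0.905] yaw 0.086 F [-1.   0.6  1.2] w 13.0 gf 30.0 q [-0.94  0.27  0.27  1.97 -0.09  0.91 -0.31]
```

```bash
python3 -m jog '{"translation":[[0,0,-0.1],[0,0,-0.3],[0,0,-0.5],[0,0,-0.5]],"yaw":[0,0,0,0],"jaw":[1,1,1,1]}'
python3 -c "
from h import *
plan(sh(-14,345,120),V[2])"
```

```text
time: 11.0
position: [0.4242, 0.32, 0.304]
tool_rot: [1.845, 2.541, 0.01]
ft_force: [0.0, 0.9, -1.4]
grip_width: 0.152
grip_force: 30.0
t 11.0 tip [0.4251 0.3209 0.122 ] head 0.315 shift [-0.707  0.396  0.01 ] yaw 0.086 F [ 0.   0.9 -1.4] w 13.2 gf 30.0 q [-0.96  0.14  0.29  1.88 -0.04  1.12 -0.34]
```

```bash
python3 -m jog '{"translation":[[-0.15,0.08,0],[-0.3,0.16,0],[-0.45,0.25,0],[-0.6,0.34,0],[-0.707,0.396,0.01],[-0.707,0.396,0.01],[-0.707,0.396,0.01]],"yaw":[0.02,0.04,0.06,0.08,0.086,0.086,0.086],"jaw":[1,1,1,1,1,1,1]}' >/dev/null
cat > bar.py <<'E'
from h import *
import sys
np.set_printoptions(precision=4,suppress=True)
plan(sh(-14,345,120),V[2])
T=ctrl.get_image("top");S=ctrl.get_image("scene");L=[]
for im in(T,S):
    d=[d for d in ctrl.silhouettes("bar_mid",im)][0];r=d["region"];ys,xs=np.where(r)
    vx,vy,x0,y0=cv2.fitLine(np.c_[xs,ys].astype(np.float32),cv2.DIST_HUBER,0,.01,.01).ravel()
    e=(xs-x0)*vx+(ys-y0)*vy;L.append((x0,y0,vx,vy))
    print(round(d["p"],2),r.sum(),[(x0+k*vx,y0+k*vy) for k in(e.min(),e.max())])
def pl(im,l):
    c,d1=ray(im,(l[0]-60*l[2],l[1]-60*l[3]));_,d2=ray(im,(l[0]+60*l[2],l[1]+60*l[3]));n=np.cross(d1,d2);n/=np.linalg.norm(n);return n,n@c
(n1,c1),(n2,c2)=pl(T,L[0]),pl(S,L[1]);u=np.cross(n1,n2);u/=np.linalg.norm(u)
for y in(.05,.1,.2,.3):
    print("line at y",y,np.linalg.solve([n1,n2,[0,1,0]],[c1,c2,y]))
print("heading of bar",np.arctan2(-u[0]*np.sign(u[1]),abs(u[1])),"elev",u[2]*np.sign(u[1]))
print("bush",sh(-14,155,136),"at y",[sh(-14,y,136) for y in(185,235,335,435)])
for im,n in((T,"t"),(S,"s")):
    p=proj(im,sh(-14,180,136)).astype(int);cv2.imwrite(f"pics/bar_{n}.png",cv2.resize(im["pixels"][p[1]-30:p[1]+30,p[0]-60:p[0]+60],None,fx=5,fy=5,interpolation=2))
cv2.imwrite("pics/"+sys.argv[1],np.vstack([cv2.imread("pics/bar_t.png"),cv2.imread("pics/bar_s.png")]))
E
python3 bar.py p3.png
```

```text
t 11.88 tip [0.5415 0.2099 0.1163] head 0.045 shift [ 0.005  0.014 -0.019] yaw 0.0 F [-0.2  1.1 -2. ] w 12.6 gf 30.0 q [-0.78  0.26  0.42  1.77 -0.12  1.13 -0.28]
0.64 345 [(np.float64(148.8818538349065), np.float64(201.233847998519)), (np.float64(252.0313086718555), np.float64(197.99801765882887))]
0.86 434 [(np.float64(296.80896991418626), np.float64(219.8198749320133)), (np.float64(393.61169702099704), np.float64(242.37466736292782))]
line at y 0.05 [0.5477 0.05   0.1304]
line at y 0.1 [0.5451 0.1    0.1302]
line at y 0.2 [0.5399 0.2    0.1299]
line at y 0.3 [0.5347 0.3    0.1295]
heading of bar 0.05186283962775012 elev -0.003663256680010524
bush [0.5525 0.0211 0.136 ] at y [array([0.5512, 0.0511, 0.136 ]), array([0.549 , 0.1011, 0.136 ]), array([0.5446, 0.201 , 0.136 ]), array([0.5402, 0.3009, 0.136 ])]
```

View pics/p3.png

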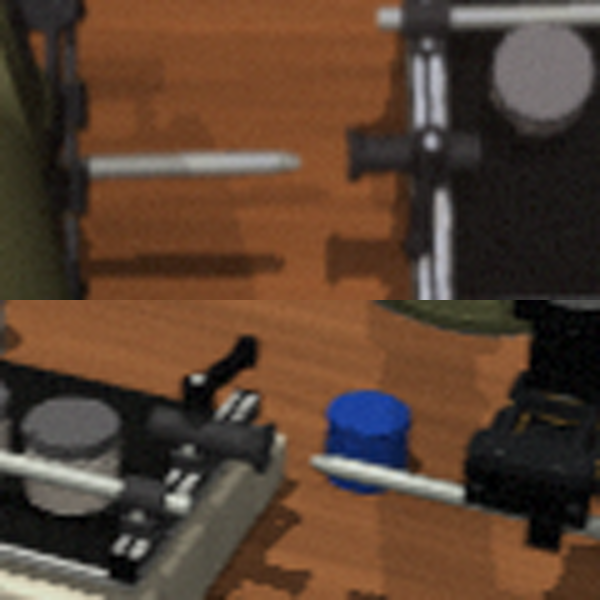

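The bar tip is about 10 px (31 mm) short of the mouth, roughly 4.5 mm too far to the front and 5.5 mm low. I correct that and then start the insertion.

```bash
python3 -m jog '{"translation":[[0,0.0225,-0.028],[0,0.0225,-0.028],[-0.05,0.0225,-0.028],[-0.1,0.0225,-0.028],[-0.15,0.0225,-0.028],[-0.18,0.0225,-0.028],[-0.2,0.0225,-0.028]],"yaw":[0,0,0,0,0,0,0],"jaw":[1,1,1,1,1,1,1]}'
python3 -c "
from h import *
plan(sh(-14,345,120),V[2])"
```

```text
time: 12.95
position: [0.5486, 0.1691, 0.3046]
tool_rot: [-2.172, -2.27, -0.0]
ft_force: [-0.6, 0.3, -2.3]
grip_width: 0.148
grip_force: 30.0
t 12.95 tip [0.5486 0.1692 0.1226] head 0.044 shift [ 0.21  -0.013  0.013] yaw 0.0 F [-0.6  0.3 -2.3] w 12.9 gf 30.0 q [-0.73  0.24  0.44  1.78 -0.11  1.14 -0.21]
```

```bash
python3 bar.py p4.png
```

```text
t 12.95 tip [0.5486 0.1692 0.1226] head 0.044 shift [ 0.21  -0.013  0.013] yaw 0.0 F [-0.6  0.3 -2.3] w 12.9 gf 30.0 q [-0.73  0.24  0.44  1.78 -0.11  1.14 -0.21]
0.75 276 [(np.float64(161.9389848403111), np.float64(199.12280137949452)), (np.float64(260.0303712190515), np.float64(195.93441898510554))]
0.71 375 [(np.float64(287.03774041057613), np.float64(216.83955354627417)), (np.float64(380.0656736196576), np.float64(238.7207838378425))]
line at y 0.05 [0.5523 0.05   0.1361]
line at y 0.1 [0.5497 0.1    0.1358]
line at y 0.2 [0.5444 0.2    0.1351]
line at y 0.3 [0.5392 0.3    0.1344]
heading of bar 0.05246836024607185 elev -0.0070719016603360135
bush [0.5525 0.0211 0.136 ] at y [array([0.5512, 0.0511, 0.136 ]), array([0.549 , 0.1011, 0.136 ]), array([0.5446, 0.201 , 0.136 ]), array([0.5402, 0.3009, 0.136 ])]
```

```bash
python3 -m jog '{"translation":[[-0.04,0,0],[-0.08,0,0],[-0.12,0,0],[-0.15,0,0],[-0.18,0,0],[-0.2,0,0]],"yaw":[0,0,0,0,0,0],"jaw":[1,1,1,1,1,1]}'
python3 -m jog '{"translation":[[-0.03,0,0],[-0.06,0,0],[-0.09,0,0],[-0.12,0,0],[-0.15,0,0],[-0.15,0,0]],"yaw":[0,0,0,0,0,0],"jaw":[1,1,1,1,1,1]}'
python3 -c "
from h import *
plan(sh(-14,345,120),V[2])"
```

```text
time: 13.9
position: [0.5503, 0.1293, 0.3045]
tool_rot: [-2.171, -2.27, 0.0]
ft_force: [-0.8, 0.3, -3.5]
grip_width: 0.147
grip_force: 30.0
time: 14.65
position: [0.5517, 0.0988, 0.3045]
tool_rot: [2.172, 2.269, -0.001]
ft_force: [-1.5, -1.0, -2.7]
grip_width: 0.148
grip_force: 30.0
t 14.65 tip [0.5517 0.0986 0.1225] head 0.043 shift [ 0.563 -0.013  0.012] yaw -0.0 F [-1.5 -1.  -2.7] w 12.9 gf 30.0 q [-0.65  0.22  0.49  1.82 -0.11  1.14 -0.09]
```

```bash
python3 -m jog '{"translation":[[-0.04,0,0],[-0.08,0,0],[-0.12,0,0],[-0.16,0,0],[-0.2,0,0],[-0.24,0,0],[-0.275,0,0],[-0.275,0,0]],"yaw":[0,0,0,0,0,0,0,0],"jaw":[1,1,1,1,1,1,1,1]}'
python3 bar.py p5.png
```

```text
time: 15.65
position: [0.5538, 0.0435, 0.3041]
tool_rot: [2.173, 2.269, -0.003]
ft_force: [-5.0, -2.9, -6.8]
grip_width: 0.153
grip_force: 30.0
t 15.65 tip [0.5536 0.0432 0.1221] head 0.043 shift [ 0.84  -0.011  0.009] yaw -0.0 F [-5.  -2.9 -6.8] w 13.3 gf 30.0 q [-0.59  0.21  0.52  1.83 -0.11  1.13  0.01]
0.51 248 [(np.float64(203.95283181609724), np.float64(197.15687242090706)), (np.float64(304.9989738246264), np.float64(195.9166438597716))]
0.69 317 [(np.float64(243.13287332107862), np.float64(230.05587971719856)), (np.float64(252.7978935490216), np.float64(207.07390859846979))]
line at y 0.05 [0.4669 0.05   0.6318]
line at y 0.1 [0.4386 0.1    0.7881]
line at y 0.2 [0.3822 0.2    1.1006]
line at y 0.3 [0.3257 0.3    1.4131]
heading of bar 0.5139205697674853 elev 0.9386372897191347
bush [0.5525 0.0211 0.136 ] at y [array([0.5512, 0.0511, 0.136 ]), array([0.549 , 0.1011, 0.136 ]), array([0.5446, 0.201 , 0.136 ]), array([0.5402, 0.3009, 0.136 ])]
```

```bash
python3 -m jog '{"translation":[[0,0,0],[0,0,0],[0,0,0],[0,0,0],[0,0,-0.12],[0,0,-0.35],[0,0,-0.4],[0,0,-0.4]],"yaw":[0,0,0,0,0,0,0,0],"jaw":[0.25,0.25,0.25,0.25,0.25,0.25,0.25,0.25]}'
python3 -m jog '{"translation":[[0.2,0,0],[0.45,0,0],[0.7,0,0],[0.7,0,0],[0.7,0,0]],"yaw":[0,0,0,0,0],"jaw":[0.25,0.25,0.25,0.25,0.25]}' >/dev/null
python3 - <<'E'
from h import *
plan(sh(-14,300,118),V[2])
T=ctrl.get_image("top");S=ctrl.get_image("scene")
o=[]
for im in(T,S):
    p=proj(im,sh(-14,220,136)).astype(int);print(p);o.append(cv2.resize(im["pixels"][p[1]-30:p[1]+30,p[0]-60:p[0]+60],None,fx=5,fy=5,interpolation=2))
cv2.imwrite("pics/p6.png",np.vstack(o))
E
```

```text
time: 16.85
position: [0.5543, 0.0448, 0.3851]
tool_rot: [2.171, 2.27, 0.003]
ft_force: [0.8, 0.5, -0.6]
grip_width: 0.747
grip_force: 0.0
t 17.48 tip [0.5473 0.1839 0.201 ] head 0.045 shift [-0.088 -0.009  0.415] yaw 0.0 F [ 0.3 -0.9  0.5] w 65.9 gf 0.0 q [-0.75  0.19  0.43  1.68 -0.08  1.3  -0.26]
[240 196]
[306 221]
```

View pics/p6.png

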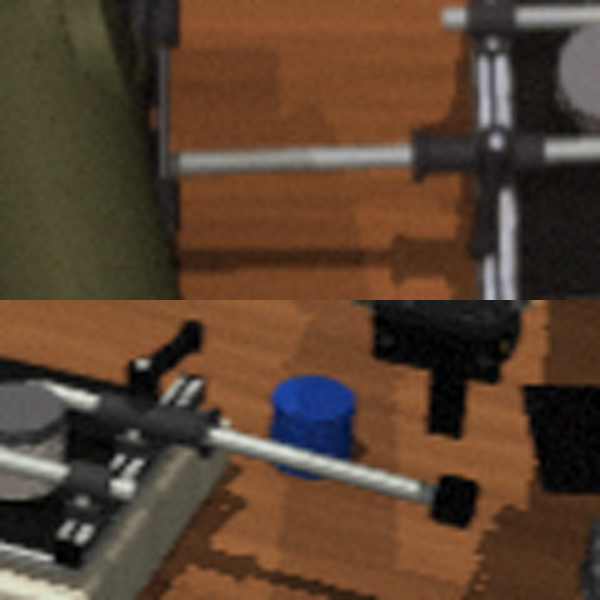

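The bar sits in the bush with its knob drooping; in the scene view the knob centre is at zoom (453,202), or px (336.2,231). I work out its y and z by intersecting that ray with the bar's vertical plane.

```bash
python3 - <<'E'
from h import *
S=ctrl.get_image("scene");c,d=ray(S,(336.2,231.0))
n=np.array([np.cos(V[2]),np.sin(V[2]),0]);k=(n@(sh(-14,0,0))-n@c)/(n@d);X=c+k*d;print(X)
a=np.array([-np.sin(V[2]),np.cos(V[2])]);print("shaker y",(X[:2]-V[:2])@a)
plan([X[0],X[1],X[2]-.016],V[2])
E
```

```text
[0.54534163 0.1843467  0.12557284]
shaker y 0.3183678342357412
t 17.62 tip [0.548  0.1828 0.2021] head 0.042 shift [ 0.009 -0.013  0.463] yaw -0.001 F [ 0.1 -0.1 -0.1] w 65.0 gf 0.0 q [-0.75  0.18  0.43  1.68 -0.08  1.3  -0.26]
```

```bash
python3 -m jog '{"translation":[[0.009,-0.01,0.2],[0.009,-0.01,0.35],[0.009,-0.01,0.44],[0.009,-0.01,0.45],[0.009,-0.01,0.45]],"yaw":[0,0,0,0,0],"jaw":[0.25,0.25,0.25,0.25,0.25]}'
python3 -m jog '{"translation":[[0,0,0],[0,0,0],[0,0,0],[0,0,0],[0,0,0]],"yaw":[0,0,0,0,0],"jaw":[1,1,1,1,1]}' 25
python3 -m jog '{"translation":[[0,0,-0.02],[0,0,-0.04],[0,0,-0.05],[0,0,-0.05]],"yaw":[0,0,0,0],"jaw":[1,1,1,1]}'
python3 -c "
from h import *
plan(sh(-14,167.5,120),V[2])"
```

```text
time: 18.25
position: [0.5464, 0.1862, 0.2956]
tool_rot: [2.172, 2.269, 0.002]
ft_force: [-0.4, -0.4, 0.9]
grip_width: 0.752
grip_force: 0.0
time: 18.88
position: [0.5458, 0.1864, 0.2946]
tool_rot: [2.171, 2.271, 0.0]
ft_force: [-0.6, -0.4, -0.2]
grip_width: 0.337
grip_force: 25.0
time: 19.38
position: [0.5458, 0.1864, 0.3047]
tool_rot: [-2.171, -2.27, -0.0]
ft_force: [0.3, 0.2, -2.2]
grip_width: 0.341
grip_force: 25.0
t 19.38 tip [0.5459 0.1864 0.1227] head 0.045 shift [-0.765 -0.004  0.013] yaw 0.0 F [ 0.3  0.2 -2.2] w 29.7 gf 25.0 q [-0.74  0.25  0.42  1.78 -0.11  1.14 -0.24]
```

```bash
python3 -m jog '{"translation":[[-0.04,0,0],[-0.09,0,0],[-0.14,0,0],[-0.19,-0.001,0],[-0.24,-0.001,0],[-0.29,-0.001,0],[-0.34,-0.002,0],[-0.36,-0.002,0]],"yaw":[0,0,0,0,0,0,0,0],"jaw":[1,1,1,1,1,1,1,1]}'
python3 -m jog '{"translation":[[-0.03,0,0],[-0.06,0,0],[-0.09,0,0],[-0.12,0,0],[-0.14,0,0],[-0.14,0,0]],"yaw":[0,0,0,0,0,0],"jaw":[1,1,1,1,1,1]}'
python3 -c "
from h import *
plan(sh(-14,167.5,120),V[2])"
```

```text
time: 20.38
position: [0.5487, 0.1135, 0.3046]
tool_rot: [2.172, 2.269, 0.0]
ft_force: [0.2, -0.5, -1.6]
grip_width: 0.34
grip_force: 25.0
time: 21.12
position: [0.55, 0.086, 0.3047]
tool_rot: [2.172, 2.27, 0.0]
ft_force: [-0.5, 0.2, -0.9]
grip_width: 0.338
grip_force: 25.0
t 21.12 tip [0.55   0.086  0.1227] head 0.044 shift [-0.262 -0.002  0.013] yaw 0.0 F [-0.5  0.2 -0.9] w 29.4 gf 25.0 q [-0.63  0.21  0.48  1.83 -0.1   1.13 -0.07]
```

```bash
python3 -m jog '{"translation":[[-0.02,0,0],[-0.04,0,0],[-0.06,0,0],[-0.08,0,0],[-0.1,0,0],[-0.12,0,0],[-0.14,0,0],[-0.15,0,0]],"yaw":[0,0,0,0,0,0,0,0],"jaw":[1,1,1,1,1,1,1,1]}'
python3 -c "
from h import *
plan(sh(-14,167.5,120),V[2])"
```

```text
time: 22.12
position: [0.5512, 0.0562, 0.3046]
tool_rot: [2.172, 2.27, 0.0]
ft_force: [-0.8, 0.7, -2.1]
grip_width: 0.337
grip_force: 25.0
t 22.12 tip [0.5513 0.0562 0.1226] head 0.044 shift [-0.113 -0.002  0.013] yaw 0.0 F [-0.8  0.7 -2.1] w 29.3 gf 25.0 q [-0.6   0.2   0.5   1.83 -0.11  1.13 -0.01]
```

Advanced 130 mm with almost no force, so the bar is in the far bush. Now the last 22 mm.

```bash
python3 -m jog '{"translation":[[-0.02,0,0],[-0.04,0,0],[-0.06,0,0],[-0.08,0,0],[-0.095,0,0],[-0.105,0,0],[-0.11,0,0],[-0.115,0,0]],"yaw":[0,0,0,0,0,0,0,0],"jaw":[1,1,1,1,1,1,1,1]}'
python3 -m jog '{"translation":[[-0.005,0,0],[-0.01,0,0],[-0.015,0,0],[-0.015,0,0]],"yaw":[0,0,0,0],"jaw":[1,1,1,1]}'
python3 -c "
from h import *
plan(sh(-14,167.5,120),V[2])"
```

```text
time: 23.12
position: [0.5522, 0.0342, 0.3046]
tool_rot: [-2.17, -2.27, -0.001]
ft_force: [-0.7, 2.4, -1.7]
grip_width: 0.336
grip_force: 25.0
time: 23.62
position: [0.5523, 0.0334, 0.3046]
tool_rot: [-2.167, -2.271, -0.004]
ft_force: [0.1, 7.9, -1.0]
grip_width: 0.337
grip_force: 25.0
t 23.62 tip [0.5522 0.0341 0.1226] head 0.047 shift [-0.002 -0.001  0.013] yaw 0.001 F [ 0.1  7.9 -1. ] w 29.3 gf 25.0 q [-0.57  0.2   0.52  1.84 -0.11  1.13  0.04]
```

```bash
python3 -m jog '{"translation":[[-0.01,0,0],[-0.015,0,0],[-0.015,0,0]],"yaw":[0,0,0],"jaw":[1,1,1]}'
python3 -m jog '{"translation":[[0.02,0,0],[0.022,0,0],[0.022,0,0],[0.022,0,0],[0.022,0,-0.1],[0.022,0,-0.3],[0.022,0,-0.5],[0.022,0,-0.5]],"yaw":[0,0,0,0,0,0,0,0],"jaw":[1,0.4,0.4,0.4,0.4,0.4,0.4,0.4]}'
python3 - <<'E'
from h import *
plan(sh(-70,80,200),V[2])
T=ctrl.get_image("top");S=ctrl.get_image("scene")
o=[]
for im in(T,S):
    p=proj(im,sh(-14,40,136)).astype(int);o.append(cv2.resize(im["pixels"][p[1]-38:p[1]+38,p[0]-65:p[0]+65],None,fx=6,fy=4,interpolation=2)[:300])
cv2.imwrite("pics/p7.png",np.vstack(o))
E
```

```text
time: 24.0
position: [0.5523, 0.0326, 0.3046]
tool_rot: [-2.163, -2.271, -0.008]
ft_force: [-0.2, 12.5, -1.2]
grip_width: 0.338
grip_force: 25.0
time: 25.0
position: [0.5534, 0.031, 0.4083]
tool_rot: [2.17, 2.266, 0.009]
ft_force: [0.8, -0.2, -0.2]
grip_width: 0.596
grip_force: 0.0
t 25.0 tip [0.5546 0.0312 0.2263] head 0.044 shift [-0.425 -0.294  0.129] yaw -0.0 F [ 0.8 -0.2 -0.2] w 51.8 gf 0.0 q [-0.59  0.11  0.53  1.71 -0.06  1.33 -0.01]
```

View pics/p7.png

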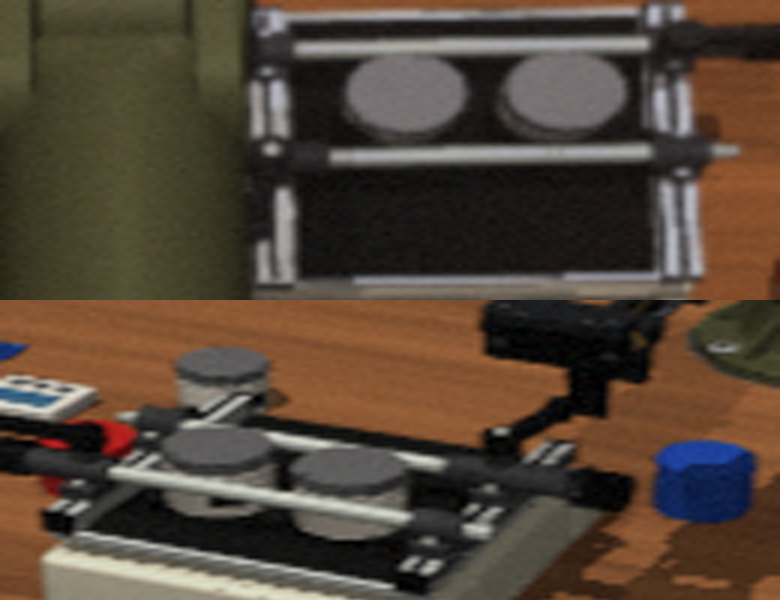

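The bar runs through both bushes, its tip stands out past the far bush at zoom (738,150), and the knob is at the near mouth. I confirm it is home by pushing the knob's end face with closed fingers.

```bash
python3 -m jog '{"translation":[[0.1,0,0],[0.22,-0.01,0],[0.22,-0.01,0.1],[0.22,-0.01,0.3],[0.22,-0.01,0.45],[0.22,-0.01,0.49],[0.22,-0.01,0.49]],"yaw":[0,0,0,0,0,0,0],"jaw":[1,1,1,1,1,1,1]}' 20
python3 -m jog '{"translation":[[-0.03,0,0],[-0.05,0,0],[-0.06,0,0],[-0.07,0,0],[-0.08,0,0],[-0.085,0,0],[-0.09,0,0],[-0.095,0,0]],"yaw":[0,0,0,0,0,0,0,0],"jaw":[1,1,1,1,1,1,1,1]}'
python3 -c "
from h import *
plan(sh(-14,189.5,120),V[2])"
```

```text
time: 25.98
position: [0.5482, 0.0766, 0.3061]
tool_rot: [-2.17, -2.271, 0.002]
ft_force: [-0.7, -0.2, 0.2]
grip_width: 0.004
grip_force: 0.0
time: 26.98
position: [0.5492, 0.0572, 0.3065]
tool_rot: [-2.171, -2.27, -0.001]
ft_force: [0.8, 1.8, -0.2]
grip_width: 0.005
grip_force: 0.9
t 26.98 tip [0.5492 0.0573 0.1245] head 0.045 shift [-0.009  0.009  0.023] yaw 0.0 F [ 0.8  1.8 -0.2] w 0.5 gf 0.9 q [-0.6   0.2   0.5   1.84 -0.1   1.14 -0.02]
```

```bash
python3 -m jog '{"translation":[[-0.01,0,0],[-0.02,0,0],[-0.03,0,0],[-0.03,0,0]],"yaw":[0,0,0,0],"jaw":[1,1,1,1]}'
python3 -c "
from h import *
plan(sh(-14,189.5,120),V[2])"
```

```text
time: 27.48
position: [0.5492, 0.0555, 0.3066]
tool_rot: [-2.164, -2.271, -0.008]
ft_force: [-0.1, 10.7, -0.4]
grip_width: 0.007
grip_force: 5.5
t 27.48 tip [0.5492 0.0567 0.1246] head 0.048 shift [-0.006  0.009  0.023] yaw 0.001 F [-0.1 10.7 -0.4] w 0.6 gf 5.5 q [-0.59  0.19  0.5   1.84 -0.11  1.14 -0.01]
```

The knob face stops hard at 10 N, within about 1 mm of its expected home place. Now the lever.

```bash
python3 -m jog '{"translation":[[0.06,0,0],[0.1,0,0],[0.1,0,-0.3],[0.1,0,-0.57],[-0.2,-0.15,-0.57],[-0.5,-0.23,-0.57],[-0.5,-0.23,-0.57]],"yaw":[0,0,0,0,0,0,0],"jaw":[1,1,1,1,1,1,1]}'
python3 - <<'E'
from h import *
plan(sh(-62,78,159),V[2])
for th in(.16,.4,.6,.8,1.,1.2,1.4,1.5,1.57,1.65):
    g=6.5+15*np.sin(th)+9.5*np.cos(th)+(1.5 if th<.3 else 0);r=48
    x=-14-r*np.cos(th)-g*np.sin(th);y=105+r*np.sin(th)-g*np.cos(th)
    print(th,round(x,1),round(y,1),"rel",round((y-78)/200,3),round((x+62)/200,3))
E
```

```text
time: 28.35
position: [0.5066, -0.0573, 0.4213]
tool_rot: [2.181, 2.259, 0.0]
ft_force: [-0.0, 0.6, 0.1]
grip_width: 0.005
grip_force: 0.0
t 28.35 tip [ 0.5068 -0.0575  0.2393] head 0.035 shift [-0.002  0.005  0.401] yaw -0.003 F [-0.   0.6  0.1] w 0.4 gf 0.0 q [-0.53 -0.    0.59  1.79  0.    1.35  0.1 ]
0.16 -64.5 93.1 rel 0.076 -0.013
0.4 -66.4 104.3 rel 0.131 -0.022
0.6 -66.5 113.3 rel 0.176 -0.022
0.8 -64.6 122.8 rel 0.224 -0.013
1.0 -60.3 132.3 rel 0.271 0.008
1.2 -53.7 141.1 rel 0.315 0.042
1.4 -44.7 148.4 rel 0.352 0.086
1.5 -39.5 151.3 rel 0.367 0.113
1.57 -35.5 153.0 rel 0.375 0.132
1.65 -30.8 154.5 rel 0.382 0.156
```

```bash
python3 -m jog '{"translation":[[0,0.005,0.15],[0,0.005,0.3],[0,0.005,0.39],[0,0.005,0.401],[0,0.005,0.401]],"yaw":[-0.003,-0.003,-0.003,-0.003,-0.003],"jaw":[1,1,1,1,1]}'
python3 -m jog '{"translation":[[0.03,-0.006,0],[0.06,-0.013,0],[0.08,-0.015,0],[0.105,-0.018,0],[0.131,-0.022,0],[0.155,-0.022,0],[0.176,-0.022,0]],"yaw":[0,0,0,0,0,0,0],"jaw":[1,1,1,1,1,1,1]}'
python3 -c "
from h import *
plan(sh(-60.3,132.3,159),V[2])"
```

```text
time: 28.98
position: [0.5095, -0.051, 0.3411]
tool_rot: [2.16, 2.28, 0.001]
ft_force: [0.1, 0.5, 1.5]
grip_width: 0.006
grip_force: 0.0
time: 29.85
position: [0.5025, -0.0157, 0.3402]
tool_rot: [-2.16, -2.28, 0.001]
ft_force: [-0.1, -1.6, -0.9]
grip_width: 0.007
grip_force: 1.0
t 29.85 tip [ 0.5024 -0.0157  0.1582] head 0.054 shift [ 0.059  0.028 -0.004] yaw 0.003 F [-0.1 -1.6 -0.9] w 0.6 gf 1.0 q [-0.56  0.05  0.56  1.91 -0.03  1.19  0.06]
```

```bash
python3 -m jog '{"translation":[[0.02,0.01,-0.004],[0.04,0.018,-0.004],[0.059,0.028,-0.004],[0.08,0.043,-0.004],[0.103,0.062,-0.004],[0.12,0.085,-0.004],[0.138,0.106,-0.004],[0.138,0.106,-0.004]],"yaw":[0.003,0.003,0.003,0.003,0.003,0.003,0.003,0.003],"jaw":[1,1,1,1,1,1,1,1]}'
python3 -c "
from h import *
plan(sh(-35.5,153,159),V[2])"
```

```text
time: 30.85
position: [0.5228, 0.0129, 0.3412]
tool_rot: [2.171, 2.27, 0.001]
ft_force: [0.2, -1.1, -0.3]
grip_width: 0.008
grip_force: 0.5
t 30.85 tip [0.523  0.0129 0.1592] head 0.045 shift [0.025 0.042 0.001] yaw 0.0 F [ 0.2 -1.1 -0.3] w 0.7 gf 0.5 q [-0.58  0.09  0.54  1.87 -0.05  1.19  0.02]
```

Final push to the stop, nearly all along the shaker's +x (tool y).

```bash
python3 -m jog '{"translation":[[0.01,0.01,0],[0.02,0.02,0],[0.025,0.03,0],[0.025,0.04,0],[0.025,0.05,0],[0.025,0.055,0],[0.025,0.055,0]],"yaw":[0,0,0,0,0,0,0],"jaw":[1,1,1,1,1,1,1]}'
python3 -c "
from h import *
plan(sh(-35.5,153,159),V[2])"
```

```text
time: 31.72
position: [0.5333, 0.0181, 0.3412]
tool_rot: [2.171, 2.27, 0.001]
ft_force: [-0.4, 0.0, -0.3]
grip_width: 0.005
grip_force: 0.3
t 31.73 tip [0.5334 0.0182 0.1592] head 0.045 shift [ 0.001 -0.011  0.001] yaw 0.0 F [-0.4  0.  -0.3] w 0.4 gf 0.3 q [-0.58  0.12  0.54  1.84 -0.07  1.2   0.02]
```

```bash
python3 -m jog '{"translation":[[0,0.008,0],[0,0.016,0],[0,0.022,0],[0,0.022,0]],"yaw":[0,0,0,0],"jaw":[1,1,1,1]}'
python3 -c "
from h import *
plan(sh(-35.5,153,159),V[2])"
```

```text
time: 32.22
position: [0.5375, 0.0182, 0.3411]
tool_rot: [-2.171, -2.27, 0.0]
ft_force: [-2.1, 0.1, -0.3]
grip_width: 0.007
grip_force: 0.7
t 32.23 tip [0.5375 0.0182 0.1591] head 0.045 shift [ 0.001 -0.032  0.001] yaw 0.0 F [-2.1  0.1 -0.3] w 0.6 gf 0.7 q [-0.58  0.13  0.54  1.83 -0.07  1.2   0.03]
```

```bash
python3 -m jog '{"translation":[[0,0.008,0],[0,0.016,0],[0,0.022,0],[0,0.022,0]],"yaw":[0,0,0,0],"jaw":[1,1,1,1]}'
python3 -c "
from h import *
plan(sh(-35.5,153,159),V[2])"
```

```text
time: 32.72
position: [0.54, 0.018, 0.3404]
tool_rot: [-2.168, -2.266, 0.009]
ft_force: [-10.3, -1.3, 4.6]
grip_width: 0.01
grip_force: 4.7
t 32.73 tip [0.5386 0.0179 0.1584] head 0.045 shift [ 0.003 -0.037 -0.003] yaw 0.0 F [-10.3  -1.3   4.6] w 0.9 gf 4.7 q [-0.58  0.14  0.54  1.82 -0.08  1.21  0.03]
```

```bash
python3 -m jog '{"translation":[[0,-0.1,0],[0,-0.2,0],[0,-0.2,-0.2],[0,-0.2,-0.4],[0.3,-0.2,-0.4],[0.6,-0.2,-0.4],[0.9,-0.2,-0.4],[1,-0.2,-0.4]],"yaw":[0,0,0,0,0,0,0,0],"jaw":[1,1,1,1,1,1,1,1]}'
python3 -m jog '{"translation":[[0.3,0,0],[0.6,0,0],[0.8,0,0],[0.8,0,0],[0.8,0,0]],"yaw":[0,0,0,0,0],"jaw":[0.5,0.5,0.5,0.5,0.5]}'
python3 - <<'E'
from h import *
T=ctrl.get_image("top");S=ctrl.get_image("scene")
o=[]
for im in(T,S):
    p=proj(im,sh(-14,40,136)).astype(int);print(p);o.append(cv2.resize(im["pixels"][p[1]-30:p[1]+30,p[0]-65:p[0]+65],None,fx=5,fy=5,interpolation=2))
cv2.imwrite("pics/p8.png",np.vstack(o))
print([proj(T,sh(*q)).round(1) for q in((-14,105,167),(-14,167,176),(-14,180,136))])
E
```

```text
time: 33.72
position: [0.4923, 0.2211, 0.4212]
tool_rot: [-2.164, -2.277, -0.003]
ft_force: [-0.6, -0.9, 0.3]
grip_width: 0.004
grip_force: 0.0
time: 34.35
position: [0.4869, 0.3749, 0.4212]
tool_rot: [2.172, 2.267, 0.0]
ft_force: [-0.2, -0.6, -0.6]
grip_width: 0.458
grip_force: 0.0
[299 195]
[256 209]
[array([278.7, 194.2]), array([257.8, 194.1]), array([253.9, 196.5])]
```

View pics/p8.png

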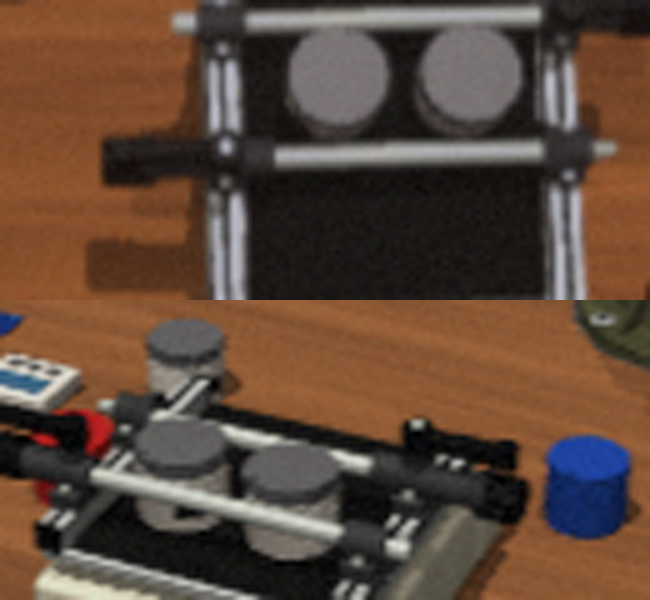

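The lever points out over the knob, parallel to the bar in both views (top zoom from (225,148) to (105,158)). The bar is home, and both jars are upright at the rear bar. I hand the job in.

```bash
python3 -c "
from bench import ctrl
print(ctrl.close_job())"
```

```text
the job is handed in; nothing more can be done
None
```

The job is handed in at about 34 s of the 72 s allowed: both jars stand upright against the rear bar, the long bar is fully home through both bushes, and the lever is clamped over its knob. I did not touch the spare bar or the other bench items, though I took no last picture of them.

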